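# Line up the bushing and pass the index pin

## Task

Turn the loose brass bushing in its blue fixture until the hole in its ear lies over the steel socket, then take the red-knobbed pin from the rack and pass it down through the ear into the socket until its collar rests on the ear. Let go of the pin and leave the blue-knobbed pin in the rack.

Things in the scene. Friction and masses are not known exactly. Their poses are not given: they have to be found in the camera images.
- socket (a point): Centre of the mouth (top rim, 40 mm above the bench) of the index socket: an upright steel tube, bore 28 mm, outside 42 mm, open 28 mm deep, on the fixed blue base plate (164 x 104 x 12 mm). Site x axis points level from the bushing's axis to the socket (72 mm between the two axes), z up.
- bushing (a joint): Angle of the brass bushing about its upright axis in rad: 0 when the hole in its ear is over the socket; grows counter-clockwise seen from above. It starts clockwise of 0 (negative, -0.6 to -1.4). It turns freely with slight friction (0.05 N m), stays where it is left, cannot be lifted out, and has stops at -2.2 and +1.2.
- bushing_grip (a point): Point on the bushing's turning axis, 70 mm above the bench, in the steel wing on top of the bushing: an upright flat bar 14 mm thick, 36 mm long, from 51 to 85 mm above the bench. Pinch it across the 14 mm. Site x axis runs along the bar, towards the ear; y across its thickness; z up; it turns with the bushing.
- bushing_hole (a point): Centre of the top of the 28 mm hole in the bushing's ear, 72 mm from the turning axis, 51 mm above the bench. The ear is a brass ring, outside 44 mm, 10 mm thick, underside 1 mm above the socket's rim. Turns with the bushing.
- red_pin_grip (a point): Centre of the red knob (20 mm across, 36 mm tall) on top of the upright pin, 78 mm tall, 0.07 to 0.14 kg. Below the knob a steel collar 46 mm across, 6 mm thick; then a shank 14 mm across, 36 mm long, its lowest 12 mm tapered to 6 mm. This point is 60 mm above the tip, 24 mm above the collar's underside; z up. Fully home in the socket it is 35 mm above the socket's mouth.
- rack: Fixed aluminium block, 60 (x) x 150 (y) x 46 mm, origin under its centre, z up. Two 19 mm holes, 40 mm deep, at y = +50 and -50 mm; each holds one pin, its collar resting on the block's top. Either pin may be in either hole.
- blue_pin_grip (a point): The same point of the other pin, of the same shape but with a blue knob, in the rack's other hole. It stays there.

How it is judged:
At the end, for the whole second after the job is handed in: Red-knobbed pin home in the socket: knob centre within 14 mm of the socket axis and under 41 mm above its mouth (home: 35), upright within 11 degrees, at rest; bushing within 0.23 rad of lined up; blue-knobbed pin still in the rack, moved less than 20 mm (horizontal distance between red_pin_grip and socket below 0.014 m and z of red_pin_grip in the frame of socket below 0.041 m and angle between red_pin_grip's own z axis and vertical below 0.2 rad and value of joint bushing between -0.23 and 0.23 rad and linear speed of red_pin below 0.03 m/s and distance of blue_pin_grip from where it was at the start of the episode below 0.02 m); the robot touches nothing.
It also fails if it takes over 48 s, if anything falls off the work surface, if the arm or the gripper's body presses on something with over 40 N, if the wrist force passes 120 N, or if a joint passes its speed limit or range.

## Robot

A 6-joint arm with a two-finger parallel gripper is mounted at the origin on a cart in front of the work surface, level with it; the furniture and walls round the work are solid. World frame = base frame: x ahead of the robot, y to its left, z up, the work surface at z = 0. Lengths are in m, angles in rad, forces in N, time in s.
With the tool pointing down it reaches from about 0.35 to 0.975 m from the base axis. Payload 7.1 kg.
Tool frame: the origin (TCP) lies where the fingers leave the gripper's body, on its centre line; the fingertips stand 80 mm ahead of it and the grasp point (between the pads) lies 61 mm ahead of it; z points along the fingers, y is the line along which they close (so a half turn about z gives the same grasp; the last joint's range is limited). The gripper opens to 88 mm and grips with 3 to 60 N. Pads are 20 mm wide; open, the fingers measure 115 mm over their backs; the gripper's body (75 mm by 178 mm) begins 61 mm behind the grasp point.
Start: joints at [1.226, 0.423, 1.63, -0, 1.089, -0.019], TCP at [0.2, 0.592, 0.303] pointing down, gripper open.
Joint ranges: [-3, 3], [-0.9, 2.11], [0.09, 2.58], [-1.31, 4.45], [0.11, 2.69], [-2.54, 2.54]. Speed limits (rad/s): [2.39, 2.39, 3.01, 3.14, 3.14, 3.14].

## Interface

Orientations are given as a rotation vector (axis times angle).
In Python, from bench import arm gives the robot as it stands.
- The arm moves only by the tool apply_moves, never from a script. Its argument "motion" is a list of rows, each a list of 2 entries, a list of its own where there are three numbers: the shift along the world's x, y, z in cm, then the turn, a rotation vector about the world's x, y, z in degrees. In form: [[[dx, dy, dz], [rx, ry, rz]], ...]. A call has 1 to 5 rows; each row is the pose to reach, as a shift and turn from the pose commanded when the call began; what a row does not reach only later rows make up. A row lasts 1/8 s, in which the tool goes at most 62.5 mm and 10.7 degrees, less where a joint would pass 70% of its speed; a pose out of reach is approached as far as the arm can. A call with a gripper value outside its range is refused whole. "fingers" is the finger opening in cm, from 0 to 8.78, set as the call begins (left out, the last holds). The fingers move at their own pace and stop on an object; "newtons" is the grip in N (left out, the last holds). Time passes only in rows, so rows that repeat a pose let the fingers close. It gives the time, the measured TCP pose, the force, the opening and the grip force at its end, in the units of the state.
- arm.get_state(): the state, without advancing time (a new reading comes with each control period).
- arm.grab_frame(name): name is "scene" or "side" or "wrist"; returns a dict with "img" (400x640x3 uint8, blue, green, red), "intrinsics" (3x3 intrinsics, pixels), "dist" ([k1, k2, p1, p2, k3] as OpenCV has them; the pictures are not rectified), "xyz" and "rotation" of the camera in the world. Camera axes: x right, y down, z forward; pixel columns grow to the right and rows downward; lengths in m; the calibration is good to about 2 mm. A picture is of the moment at which its call begins. There is no depth.
- arm.hand_in(): hands the job in; it is judged then, once.
Trained networks look in the newest picture that a camera, given by its name, has taken for a name from the list of things; names that differ only in an ending like _2 or _b are one class to them, and where a whole thing is asked for, a point or a joint stands for the part that bears it (a point fixed in the world has none). Each returns a list of dicts, best first, with "confidence" (0 to 1); they miss things now and then, are a little off and sometimes report something else, mostly with a low value. They report only what shows in the picture. A call takes as long as a camera call.
- arm.boxes_of(camera, thing): "point" ([column, row] in pixels, amid what is visible of it).
- arm.cut_out(camera, thing): "mask" (400x640 bool, what is visible of it) and "point" ([column, row] in pixels, amid what is visible of it).
The state is a dict: "t": time; "joint_positions": joint angles; "joint_vel": joint speeds; "joint_torque": joint torques, N m; "tcp_pos": TCP position; "tool_rot": TCP orientation; "force": force on the tool from outside, world axes, zero at the start; "torque": the same for the moment, N m; "width": opening from 0.0 (shut) to 1.0 (fully open); "grip_force": force on a finger pad.
Only numpy, scipy, OpenCV 4.12 (cv2) and the standard library are available. Lean on these libraries where they do the work, as an engineer would, in place of code of your own. Each camera call takes 0.05 s, during which the arm holds its last target. There are 200 camera calls.

## Working session

There is one attempt and no reset: what is moved stays moved. The work goes in short steps, Python scripts to look and compute and a tool call to move; the robot and the scene stay as the last step left them, time stands still between calls to the robot, and variables do not carry over. Pictures are saved under pics/ and viewed, at most 10 in all, crops included, and the job is handed in when it is done.

Besides the shell and the picture viewer there is one more tool, called after "Request:" by a JSON object that holds its "method" and its "body", one argument or row to a line. apply_moves: Moves the arm, as the interface text tells. Its arguments: {"type":"object","properties":{"motion":{"type":"array","items":{"type":"array"}},"fingers":{"type":"number"},"newtons":{"type":"number"}},"required":["motion"]}

```bash
mkdir -p pics; cat > h.py <<'E'
import numpy as np, cv2
from bench import arm
def ray(f,p):
    u=cv2.undistortPoints(np.array([[p]],float),np.array(f["intrinsics"]),np.array(f["dist"])).ravel()
    return np.array(f["xyz"]),np.array(f["rotation"])@np.array([u[0],u[1],1])
def atz(f,p,z):
    o,d=ray(f,p); return o+d*(z-o[2])/d[2]
def tri(*fps):
    A=0;b=0
    for f,p in fps:
        o,d=ray(f,p);d=d/np.linalg.norm(d);P=np.eye(3)-np.outer(d,d);A=A+P;b=b+P@o
    return np.linalg.solve(A,b)
def proj(f,X):
    R=np.array(f["rotation"]);t=-R.T@np.array(f["xyz"])
    return cv2.projectPoints(np.array([X],float),cv2.Rodrigues(R.T)[0],t,np.array(f["intrinsics"]),np.array(f["dist"]))[0].ravel()
E
python3 - <<'E'
from h import *
np.set_printoptions(precision=4,suppress=True)
F={}
for c in("scene","side","wrist"):
    F[c]=arm.grab_frame(c);print(c,F[c]["xyz"])
    for t in("bushing","bushing_grip","bushing_hole","socket","red_pin_grip","blue_pin_grip","rack"):
        r=arm.boxes_of(c,t)
        print(t,[(np.round(x["point"],1),round(x["confidence"],2)) for x in r[:2]])
cv2.imwrite("pics/a.png",F["scene"]["img"]);cv2.imwrite("pics/b.png",F["side"]["img"])
print(arm.get_state())
E
```

```text
scene [ 0.9988 -0.2436  0.8443]
bushing [(array([256.9, 164. ]), 0.92)]
bushing_grip []
bushing_hole [(array([258. , 164.2]), 0.81)]
socket [(array([256.4, 180.9]), 0.65)]
red_pin_grip [(array([399.8, 181.3]), 0.89)]
blue_pin_grip [(array([375.6, 219.5]), 0.63)]
rack [(array([386.8, 207.2]), 0.55)]
side [0.2919 0.4942 0.476 ]
bushing [(array([360.7, 196.4]), 0.87)]
bushing_grip [(array([355. , 195.5]), 0.96)]
bushing_hole [(array([360.3, 195.8]), 0.66)]
socket [(array([355.5, 207.8]), 0.71)]
red_pin_grip [(array([301.7, 248.7]), 0.54)]
blue_pin_grip [(array([360.6, 196.6]), 0.6)]
rack [(array([291.5, 255.2]), 0.82)]
wrist [0.1376 0.6124 0.3849]
bushing []
bushing_grip []
bushing_hole []
socket []
red_pin_grip []
blue_pin_grip []
rack []
{'t': 1.2, 'joint_positions': array([ 1.226 ,  0.4231,  1.6299,  0.    ,  1.0886, -0.019 ]), 'joint_vel': array([ 0.0018, -0.0014,  0.0004, -0.001 ,  0.0016,  0.0015]), 'joint_torque': array([  0.0013, -54.4581, -27.406 ,   0.0646,   0.0167,   0.    ]), 'tcp_pos': array([0.2   , 0.5921, 0.3027]), 'tool_rot': array([-0.5095, -3.1   ,  0.0001]), 'force': array([ 0.3827,  0.4717, -0.1508]), 'torque': array([-0.0608, -0.0043, -0.011 ]), 'grip_force': 0.0, 'width': 1.001298696795393}
```

View pics/a.png

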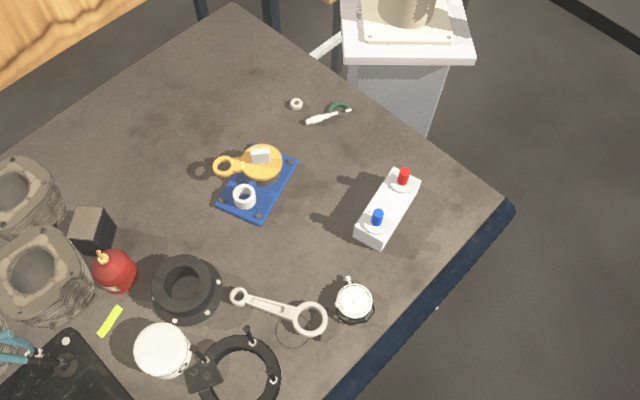

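View pics/b.png

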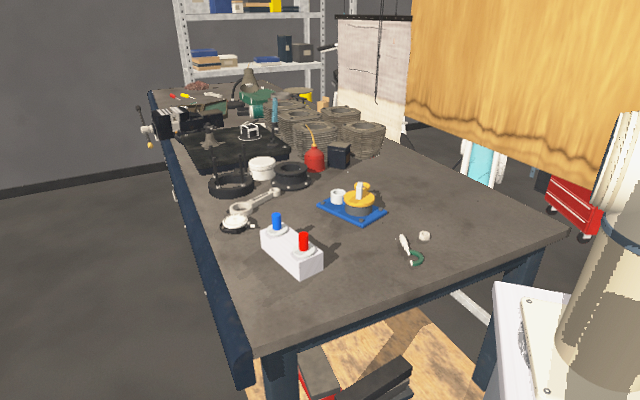

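The scene view shows the wing at about (261,156), the ear hole at (225,166), the socket at (243,196), the red knob at (404,176) and the blue one at (377,217). The side view shows red at (303,241), blue at (277,221), the wing at (359,190) and the socket at (338,197).

```bash
python3 - <<'E'
from h import *
np.set_printoptions(precision=4,suppress=True)
s=arm.grab_frame("scene");d=arm.grab_frame("side")
W=atz(s,(261,156),.075);H=atz(s,(225,166),.051);S=atz(s,(243.5,196),.040);R=atz(s,(404,176),.07);B=atz(s,(377,217),.07)
print("W",W,"tri",tri((s,(261,156)),(d,(359,190))))
print("H",H,np.linalg.norm((H-W)[:2]));print("S",S,np.linalg.norm((S-W)[:2]),tri((s,(243.5,196)),(d,(338,195))))
print("R",R,tri((s,(404,176)),(d,(303,241))),"B",B)
a=lambda v:np.degrees(np.arctan2(v[1],v[0]))
print(a(H-W),a(S-W),a(B-R),np.linalg.norm(B-R))
E
```

```text
Traceback (most recent call last):
  File "h.py", line 7, in atz
    o,d=ray(f,p); return o+d*(z-o[2])/d[2]
                                      ~^^^
IndexError: invalid index to scalar variable.
```

```bash
sed -i 's/np.array(f\["rotation"\])/rot(f)/g' h.py; cat >> h.py <<'E'
def rot(f):
    r=np.array(f["rotation"],float)
    if r.shape==(3,3): return r
    return cv2.Rodrigues(r)[0]
E
python3 - <<'E'
from h import *
np.set_printoptions(precision=4,suppress=True)
s=arm.grab_frame("scene");d=arm.grab_frame("side")
print(s["rotation"])
W=atz(s,(261,156),.075);H=atz(s,(225,166),.051);S=atz(s,(243.5,196),.040);R=atz(s,(404,176),.088);B=atz(s,(377,217),.088)
print("W",W,"tri",tri((s,(261,156)),(d,(359,190))))
print("H",H,np.linalg.norm((H-W)[:2]));print("S",S,np.linalg.norm((S-W)[:2]),tri((s,(243.5,196)),(d,(338,195))))
print("R",R,tri((s,(404,176)),(d,(303,241))),"B",B)
a=lambda v:np.degrees(np.arctan2(v[1],v[0]))
print(a(H-W),a(S-W),a(B-R),np.linalg.norm(B-R))
E
```

```text
[-1.9419 -1.9297  0.5013]
W [ 0.4802 -0.3321  0.075 ] tri [ 0.4756 -0.3331  0.0695]
H [ 0.4863 -0.4028  0.051 ] 0.07100146482352018
S [ 0.5461 -0.365   0.04  ] 0.07368764064069092 [ 0.54   -0.3667  0.0296]
R [ 0.5336 -0.0716  0.088 ] [ 0.5237 -0.0679  0.0719] B [ 0.6159 -0.1264  0.088 ]
-85.04455232858166 -26.55702406722074 -33.686991146058475 0.09887373201022433
```

Request:
{"method": "apply_moves", "body": {
  "motion": [
    [[6, -2, 0], [0, 0, -10]],
    [[12, -5, 0], [0, 0, -20]],
    [[17, -9, 0], [0, 0, -30]],
    [[21, -14, 0], [0, 0, -40]],
    [[24, -19, 0], [0, 0, -50]]
  ]
}}

```text
t: 2.02
tcp_pos: [0.4395, 0.4039, 0.3027]
tool_rot: [1.779, 2.589, 0.001]
force: [-0.4, 0.7, 0.3]
width: 0.996
grip_force: 0.0
```

Request:
{"method": "apply_moves", "body": {
  "motion": [
    [[1, -6, 0], [0, 0, -10]],
    [[1, -12, 0], [0, 0, -16]],
    [[1, -18, 0], [0, 0, -16]],
    [[1, -24, 0], [0, 0, -16]],
    [[1, -30, 0], [0, 0, -16]]
  ]
}}

```text
t: 2.65
tcp_pos: [0.4478, 0.1036, 0.303]
tool_rot: [2.115, 2.322, 0.001]
force: [0.7, -0.4, -0.3]
width: 1.0
grip_force: 0.0
```

Request:
{"method": "apply_moves", "body": {
  "motion": [
    [[1, -6, 0], [0, 0, 0]],
    [[2, -12, 0], [0, 0, 0]],
    [[2, -18, 0], [0, 0, 0]],
    [[2, -24, 0], [0, 0, 0]],
    [[2, -30, 0], [0, 0, 0]]
  ]
}}

```text
t: 3.28
tcp_pos: [0.4678, -0.1967, 0.303]
tool_rot: [2.115, 2.322, 0.001]
force: [1.0, 0.6, 0.0]
width: 0.997
grip_force: 0.0
```

Request:
{"method": "apply_moves", "body": {
  "motion": [
    [[0.5, -4, -2], [0, 0, 0]],
    [[1, -8, -4], [0, 0, 0]],
    [[1, -12, -5], [0, 0, 0]],
    [[1, -13, -5], [0, 0, 0]],
    [[1, -13, -5], [0, 0, 0]]
  ]
}}

```text
t: 3.9
tcp_pos: [0.4779, -0.3247, 0.2528]
tool_rot: [-2.117, -2.321, -0.0]
force: [-0.2, 0.9, 0.6]
width: 0.999
grip_force: 0.0
```

```bash
python3 - <<'E'
from h import *
np.set_printoptions(precision=4,suppress=True)
f=arm.grab_frame("wrist");cv2.imwrite("pics/c.png",f["img"]);print(f["xyz"])
for t in("bushing","bushing_grip","bushing_hole","socket"):
    print(t,[(np.round(x["point"],1),round(x["confidence"],2)) for x in arm.boxes_of("wrist",t)[:2]])
E
```

```text
[ 0.4713 -0.2603  0.335 ]
bushing [(array([317.3, 201.3]), 0.87)]
bushing_grip [(array([317.9, 201. ]), 0.67)]
bushing_hole [(array([320.1, 201. ]), 0.75)]
socket [(array([336.2, 197.5]), 0.9)]
```

View pics/c.png

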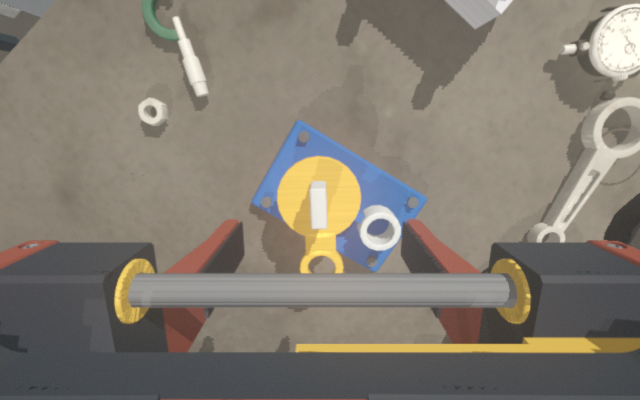

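Wing top is at (318.5,204), disc centre (319,198), ear hole (321,263) and socket mouth (380,227).

```bash
python3 - <<'E'
from h import *
np.set_printoptions(precision=4,suppress=True)
f=arm.grab_frame("wrist")
W=atz(f,(318.5,204.5),.085);D=atz(f,(319,198),.051);H=atz(f,(321,263),.051);S=atz(f,(380,227.5),.040)
t=atz(f,(318,181),.085);b=atz(f,(319,227),.085)
print(W,D,H,S,np.linalg.norm(t-b))
C=D
a=lambda v:np.degrees(np.arctan2(v[1],v[0]))
for C in(W,D):print(np.linalg.norm((H-C)[:2]),np.linalg.norm((S-C)[:2]),a(H-C),a(S-C))
print(a(b-t))
E
```

```text
[ 0.4752 -0.3301  0.085 ] [ 0.4755 -0.3334  0.051 ] [ 0.4836 -0.3999  0.051 ] [ 0.5395 -0.361   0.04  ] 0.03995150638798545
0.070228053748172 0.07140971829858372 -83.05050282377334 -25.60614090300562
0.06697426903736403 0.06971477093009588 -83.04851375912787 -23.35056656107139
-83.57723394050466
```

Request:
{"method": "apply_moves", "body": {
  "motion": [
    [[-0.3, -0.6, -5], [0, 0, 1.4]],
    [[-0.3, -0.6, -9], [0, 0, 1.4]],
    [[-0.3, -0.6, -11.6], [0, 0, 1.4]],
    [[-0.3, -0.6, -11.6], [0, 0, 1.4]]
  ]
}}

```text
t: 4.7
tcp_pos: [0.4742, -0.3295, 0.1351]
tool_rot: [-2.084, -2.346, 0.001]
force: [0.2, -0.2, 0.6]
width: 0.998
grip_force: 0.0
```

Request:
{"method": "apply_moves", "body": {
  "motion": [
    [[0, 0, 0], [0, 0, 0]],
    [[0, 0, 0], [0, 0, 0]],
    [[0, 0, 0], [0, 0, 0]],
    [[0, 0, 0], [0, 0, 0]],
    [[0, 0, 0], [0, 0, 0]]
  ],
  "fingers": 0,
  "newtons": 12
}}

```text
t: 5.32
tcp_pos: [0.475, -0.3307, 0.1369]
tool_rot: [2.087, 2.348, 0.0]
force: [-0.0, 0.4, -0.6]
width: 0.471
grip_force: 0.0
```

Request:
{"method": "apply_moves", "body": {
  "motion": [
    [[0, 0, 0], [0, 0, 0]],
    [[0, 0, 0], [0, 0, 0]],
    [[0, 0, 0], [0, 0, 0]],
    [[0, 0, 0], [0, 0, 0]],
    [[0, 0, 0], [0, 0, 0]]
  ]
}}

```text
t: 5.95
tcp_pos: [0.475, -0.3306, 0.1366]
tool_rot: [-2.087, -2.348, 0.0]
force: [-1.2, -0.5, -0.4]
width: 0.157
grip_force: 12.0
```

Request:
{"method": "apply_moves", "body": {
  "motion": [
    [[0, 0, 0], [0, 0, 8]],
    [[0, 0, 0], [0, 0, 16]],
    [[0, 0, 0], [0, 0, 24]],
    [[0, 0, 0], [0, 0, 32]],
    [[0, 0, 0], [0, 0, 40]]
  ]
}}

```text
t: 6.58
tcp_pos: [0.4729, -0.3316, 0.1366]
tool_rot: [-1.149, -2.92, 0.003]
force: [-12.4, -10.0, 2.8]
width: 0.156
grip_force: 12.0
```

Request:
{"method": "apply_moves", "body": {
  "motion": [
    [[0, 0, 0], [0, 0, 7]],
    [[0, 0, 0], [0, 0, 13]],
    [[0, 0, 0], [0, 0, 18]],
    [[0, 0, 0], [0, 0, 18]],
    [[0, 0, 0], [0, 0, 18]]
  ]
}}

```text
t: 7.2
tcp_pos: [0.4723, -0.3326, 0.1366]
tool_rot: [-0.685, -3.062, 0.004]
force: [-14.5, -14.4, 2.3]
width: 0.158
grip_force: 12.0
```

Request:
{"method": "apply_moves", "body": {
  "motion": [
    [[0, 0, 0], [0, 0, 0]],
    [[0, 0, 0], [0, 0, 0]],
    [[0, 0, 0], [0, 0, 0]],
    [[0, 0, 0], [0, 0, 0]]
  ],
  "fingers": 5
}}

```text
t: 7.7
tcp_pos: [0.4752, -0.3304, 0.1367]
tool_rot: [0.686, 3.066, 0.0]
force: [-0.3, 0.4, 0.3]
width: 0.556
grip_force: 0.0
```

Request:
{"method": "apply_moves", "body": {
  "motion": [
    [[0, 0, 4], [0, 0, 0]],
    [[0, 0, 9], [0, 0, 0]],
    [[0, 0, 12], [0, 0, 0]],
    [[0, 0, 12], [0, 0, 0]]
  ],
  "fingers": 7
}}

```text
t: 8.2
tcp_pos: [0.4762, -0.3312, 0.2592]
tool_rot: [0.685, 3.061, -0.003]
force: [-0.1, -0.9, -0.3]
width: 0.797
grip_force: 0.0
```

```bash
python3 - <<'E'
from h import *
f=arm.grab_frame("wrist");cv2.imwrite("pics/d.png",f["img"]);print(f["xyz"])
E
```

```text
[ 0.41623374 -0.30373846  0.34109076]
```

View pics/d.png

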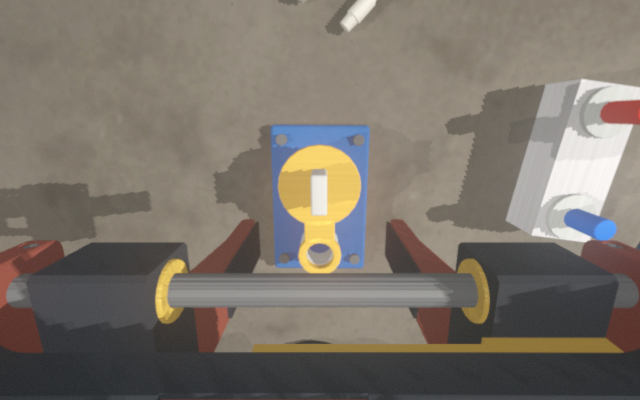

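The ear now sits over the socket: hole at (320,252), disc centre (320,186), plate centred on column 320.

```bash
python3 - <<'E'
from h import *
np.set_printoptions(precision=4,suppress=True)
f=arm.grab_frame("wrist")
H=atz(f,(320,253),.051);D=atz(f,(320,186),.051);W=atz(f,(319.5,192),.085)
print("H",H,"D",D,"W",W,np.linalg.norm(H-D))
a=lambda v:np.degrees(np.arctan2(v[1],v[0]))
e1=atz(f,(272,127),.012);e2=atz(f,(274,265),.012);e3=atz(f,(369,126),.012);e4=atz(f,(367,267),.012)
print(a(e2-e1),a(e4-e3),a(H-D),a(H-W),"plate",(e1+e2+e3+e4)/4)
h=rot(f)@[0,0,1]; print(h)
s=arm.grab_frame("scene");d=arm.grab_frame("side")
for t in("red_pin_grip","blue_pin_grip"):
  for c in("scene","side"):print(t,c,[(np.round(x["point"],1),round(x["confidence"],2)) for x in arm.boxes_of(c,t)[:2]])
print(atz(s,(404,176),.07),atz(s,(377,217),.07),tri((s,(377,217)),(d,(277,221))))
for z in (.088,):print(atz(s,(405,170),z))
E
```

```text
H [ 0.5347 -0.3622  0.051 ] D [ 0.4725 -0.3327  0.051 ] W [ 0.4703 -0.3318  0.085 ] 0.06883273448658535
-26.662072762906032 -24.010583230508665 -25.366996882862146 -25.235639549211555 plate [ 0.4947 -0.3429  0.012 ]
[ 0.219  -0.1043 -0.9701]
red_pin_grip scene [(array([401. , 180.6]), 0.94), (array([259.1, 180.3]), 0.27)]
red_pin_grip side [(array([353.2, 195.1]), 0.68), (array([303.6, 247.7]), 0.61)]
blue_pin_grip scene [(array([377.1, 219.6]), 0.75)]
blue_pin_grip side [(array([274.5, 229. ]), 0.76), (array([356.5, 193.3]), 0.18)]
[ 0.5226 -0.0675  0.07  ] [ 0.6068 -0.1236  0.07  ] [ 0.6068 -0.1239  0.0706]
[ 0.5209 -0.0685  0.088 ]
```

Request:
{"method": "apply_moves", "body": {
  "motion": [
    [[1, 6, 0], [0, 0, 0]],
    [[2, 12, 0], [0, 0, 0]],
    [[3, 18, 0], [0, 0, 0]],
    [[4, 23, 0], [0, 0, 0]],
    [[4.7, 26.3, -1], [0, 0, 0]]
  ],
  "fingers": 8
}}

```text
t: 9.22
tcp_pos: [0.5225, -0.0655, 0.2468]
tool_rot: [0.685, 3.065, 0.0]
force: [0.2, 0.2, -0.0]
width: 0.913
grip_force: 0.0
```

Request:
{"method": "apply_moves", "body": {
  "motion": [
    [[0, 0, 0], [0, 0, 0]],
    [[0, 0, 0], [0, 0, 0]]
  ]
}}

```text
t: 9.48
tcp_pos: [0.5219, -0.0681, 0.2465]
tool_rot: [-0.686, -3.065, 0.001]
force: [-0.0, -0.9, 0.3]
width: 0.906
grip_force: 0.0
```

```bash
python3 - <<'E'
from h import *
f=arm.grab_frame("wrist");cv2.imwrite("pics/e.png",f["img"]);print(f["xyz"])
print(arm.get_state()["tcp_pos"])
for t in("red_pin_grip","blue_pin_grip"):
  for r in arm.boxes_of("wrist",t)[:2]:print(t,r["point"],r["confidence"],atz(f,r["point"],.07))
E
```

```text
[ 0.46236502 -0.04086404  0.32869746]
[ 0.52191655 -0.06851439  0.24665379]
red_pin_grip [323.4, 193.9] 0.84 [ 0.52020939 -0.06725335  0.07      ]
blue_pin_grip [309.3, 310.5] 0.75 [ 0.61704286 -0.12755517  0.07      ]
```

View pics/e.png

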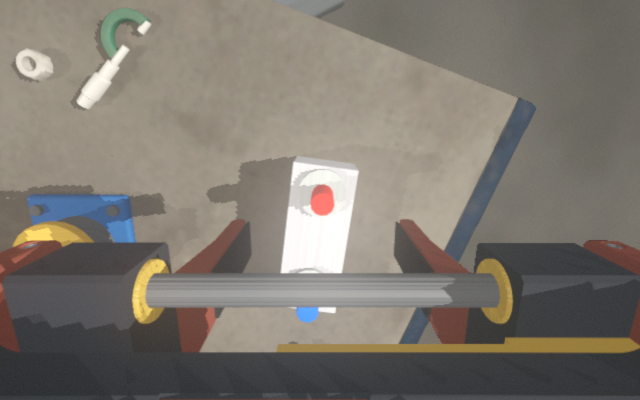

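The red knob is at (322,200), directly below the tool. Descending to grasp.

Request:
{"method": "apply_moves", "body": {
  "motion": [
    [[0, 0, -5], [0, 0, 0]],
    [[0, 0, -9], [0, 0, 0]],
    [[0, 0, -11], [0, 0, 0]],
    [[0, 0, -11], [0, 0, 0]]
  ]
}}

```text
t: 10.12
tcp_pos: [0.5211, -0.0684, 0.1355]
tool_rot: [-0.689, -3.062, 0.0]
force: [0.0, 0.7, 0.5]
width: 0.913
grip_force: 0.0
```

Request:
{"method": "apply_moves", "body": {
  "motion": [
    [[0, 0, 0], [0, 0, 0]],
    [[0, 0, 0], [0, 0, 0]],
    [[0, 0, 0], [0, 0, 0]],
    [[0, 0, 0], [0, 0, 0]],
    [[0, 0, 0], [0, 0, 0]]
  ],
  "fingers": 0,
  "newtons": 20
}}

```text
t: 10.75
tcp_pos: [0.522, -0.0676, 0.1369]
tool_rot: [0.687, 3.065, 0.0]
force: [0.8, 0.7, -0.9]
width: 0.379
grip_force: 0.0
```

Request:
{"method": "apply_moves", "body": {
  "motion": [
    [[0, 0, 0], [0, 0, 0]],
    [[0, 0, 0], [0, 0, 0]],
    [[0, 0, 0], [0, 0, 0]],
    [[0, 0, 0], [0, 0, 0]]
  ]
}}

```text
t: 11.25
tcp_pos: [0.522, -0.0676, 0.1367]
tool_rot: [-0.687, -3.065, -0.0]
force: [-1.6, 1.0, 1.3]
width: 0.227
grip_force: 20.0
```

Request:
{"method": "apply_moves", "body": {
  "motion": [
    [[0, 0, 2], [0, 0, 0]],
    [[0, 0, 5], [0, 0, 0]],
    [[0, 0, 8], [0, 0, 0]],
    [[0, 0, 10], [0, 0, 0]],
    [[0, 0, 10], [0, 0, 0]]
  ]
}}

```text
t: 11.88
tcp_pos: [0.5226, -0.0678, 0.2379]
tool_rot: [0.687, 3.063, 0.0]
force: [-0.8, 0.0, -0.9]
width: 0.228
grip_force: 20.0
```

Request:
{"method": "apply_moves", "body": {
  "motion": [
    [[0.3, -5, 0], [0, 0, 0]],
    [[0.6, -11, 0], [0, 0, 0]],
    [[1, -17, 0], [0, 0, 0]],
    [[1.3, -23, 0], [0, 0, 0]],
    [[1.4, -28, 0], [0, 0, 0]]
  ]
}}

```text
t: 12.5
tcp_pos: [0.5353, -0.3497, 0.2349]
tool_rot: [-0.688, -3.064, -0.001]
force: [1.4, 0.4, -0.5]
width: 0.227
grip_force: 20.0
```

Request:
{"method": "apply_moves", "body": {
  "motion": [
    [[0, -1.5, 0], [0, 0, 0]],
    [[0, -1.5, 0], [0, 0, 0]],
    [[0, -1.5, 0], [0, 0, 0]]
  ]
}}

```text
t: 12.88
tcp_pos: [0.5357, -0.3611, 0.2359]
tool_rot: [-0.685, -3.064, -0.001]
force: [-0.1, -0.4, -0.2]
width: 0.226
grip_force: 20.0
```

```bash
python3 - <<'E'
from h import *
print(arm.get_state()["tcp_pos"])
w=arm.grab_frame("wrist")["img"];s=arm.grab_frame("scene")["img"];d=arm.grab_frame("side")["img"]
a=cv2.resize(s[90:240,180:330],(400,400));b=cv2.resize(d[120:240,290:410],(400,400))
cv2.imwrite("pics/f.png",np.hstack([a,b]));cv2.imwrite("pics/g.png",w)
E
```

```text
[ 0.53574286 -0.36106393  0.23593457]
```

View pics/f.png

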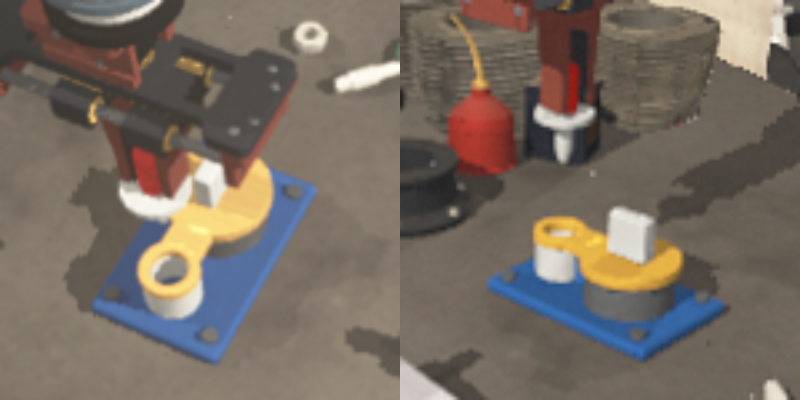

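View pics/g.png

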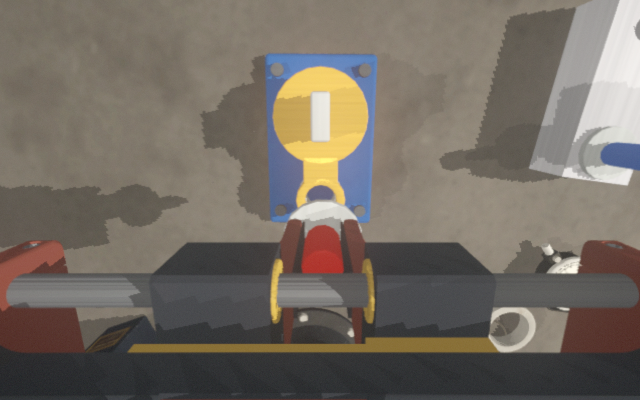

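```bash
python3 - <<'E'
from h import *
np.set_printoptions(precision=4,suppress=True)
s=arm.grab_frame("scene");d=arm.grab_frame("side");w=arm.grab_frame("wrist")
h=[(243.8,191.2),(338,189.3)];c=[(237.8,163.5),(339.2,154.8)]
print("H tri",tri((s,h[0]),(d,h[1])),"scene",atz(s,h[0],.051))
print("C tri",tri((s,c[0]),(d,c[1])),"scene",atz(s,c[0],.149))
print("D wrist",atz(w,(320.5,115),.051),"W",atz(w,(320,117),.085),"H near",atz(w,(320.5,195),.051))
for X in([.5365,-.3627,.051],[.536,-.361,.149],[.536,-.361,.116]):print(proj(s,X),proj(d,X),proj(w,X))
E
```

```text
H tri [ 0.5398 -0.3641  0.0478] scene [ 0.5421 -0.3634  0.051 ]
C tri [ 0.5399 -0.3638  0.1451] scene [ 0.5449 -0.362   0.149 ]
D wrist [ 0.4743 -0.3351  0.051 ] W [ 0.4758 -0.3359  0.085 ] H near [ 0.5366 -0.3645  0.051 ]
[244.3719 188.5782] [338.9208 188.7113] [322.258  194.0701]
[238.7158 159.0872] [339.665  154.3662] [324.514  232.5303]
[241.0703 169.5768] [339.4087 166.3897] [324.1814 215.1751]
```

Hole and collar triangulate to within 1 mm of each other, so I'm descending.

Request:
{"method": "apply_moves", "body": {
  "motion": [
    [[0, 0, -3], [0, 0, 0]],
    [[0, 0, -5], [0, 0, 0]],
    [[0, 0, -6], [0, 0, 0]],
    [[0, 0, -6.8], [0, 0, 0]],
    [[0, 0, -7.4], [0, 0, 0]]
  ]
}}

```text
t: 13.8
tcp_pos: [0.5362, -0.3628, 0.1626]
tool_rot: [0.687, 3.065, -0.0]
force: [0.4, -0.7, -1.5]
width: 0.22
grip_force: 20.0
```

Request:
{"method": "apply_moves", "body": {
  "motion": [
    [[0, 0, -0.6], [0, 0, 0]],
    [[0, 0, -1.2], [0, 0, 0]],
    [[0, 0, -1.7], [0, 0, 0]],
    [[0, 0, -2], [0, 0, 0]],
    [[0, 0, -2], [0, 0, 0]]
  ]
}}

```text
t: 14.42
tcp_pos: [0.5359, -0.3626, 0.1424]
tool_rot: [-0.687, -3.065, -0.0]
force: [0.7, 0.1, -0.2]
width: 0.226
grip_force: 20.0
```

Request:
{"method": "apply_moves", "body": {
  "motion": [
    [[0, 0, 0], [0, 0, 0]],
    [[0, 0, 0], [0, 0, 0]],
    [[0, 0, 0], [0, 0, 0]],
    [[0, 0, 0], [0, 0, 0]],
    [[0, 0, 0], [0, 0, 0]]
  ],
  "fingers": 6
}}

```text
t: 15.05
tcp_pos: [0.536, -0.3626, 0.1427]
tool_rot: [0.687, 3.065, -0.0]
force: [0.3, -0.4, 0.1]
width: 0.681
grip_force: 0.0
```

Request:
{"method": "apply_moves", "body": {
  "motion": [
    [[0, 0, 3], [0, 0, 0]],
    [[0, 0, 7], [0, 0, 0]],
    [[0, 5, 12], [0, 0, 0]],
    [[0, 10, 15], [0, 0, 0]],
    [[0, 15, 15], [0, 0, 0]]
  ]
}}

```text
t: 15.68
tcp_pos: [0.537, -0.2119, 0.2958]
tool_rot: [0.687, 3.06, -0.001]
force: [1.2, 0.3, -0.5]
width: 0.682
grip_force: 0.0
```

Request:
{"method": "apply_moves", "body": {
  "motion": [
    [[0, 6, 0], [0, 0, 0]],
    [[0, 10, 0], [0, 0, 0]],
    [[0, 10, 0], [0, 0, 0]]
  ]
}}

```text
t: 16.05
tcp_pos: [0.5358, -0.1103, 0.2929]
tool_rot: [-0.682, -3.067, -0.0]
force: [0.5, -1.2, -0.4]
width: 0.68
grip_force: 0.0
```

```bash
python3 - <<'E'
from h import *
s=arm.grab_frame("scene")["img"];d=arm.grab_frame("side")["img"]
a=cv2.resize(s[90:240,180:330],(400,400));b=cv2.resize(d[120:240,290:410],(400,400))
cv2.imwrite("pics/i.png",np.hstack([a,b]));print(arm.get_state()["t"])
E
```

```text
16.15
```

View pics/i.png

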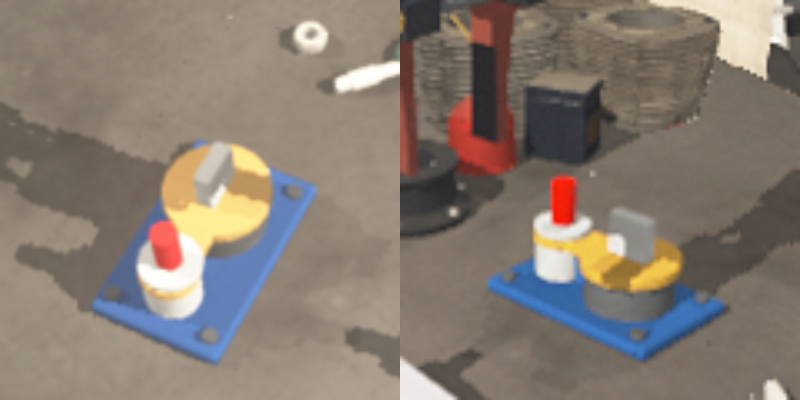

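The red pin stands upright with its collar resting on the ear and the gripper clear of everything (scene crop at (165,250), side crop at (563,215)). Handing in.

```bash
python3 -c "
from bench import arm
print(arm.hand_in())"
```

```text
the job is handed in; nothing more can be done
None
```

I handed the job in at about 16 s: the bushing is turned over the socket, the red pin stands released with its collar on the ear in the last pictures, and I never touched the blue pin; the hand-in call returned no verdict.

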